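Hold the spring clip open around the closed-up recipe cards

TASK

Slide the follower of the recipe-card file all the way home, so that its pack of cards meets the rear pack. Then squeeze the legs of the red spring clip together, lift it off the yellow note pad and lower its gaping jaws about a centimetre over the top edge of both packs, near the middle, one jaw in front and one behind. Finish while still holding it there squeezed wide open, upright and clear of the cards, ready for me to tuck in a loose card; leave the other things on the washer where they are.

Things in the scene. Friction and masses are not known exactly. Their poses are not given: they have to be found in the camera images.
- card_file: Recipe-card file, fixed: wooden tray 160 (x) x 142 (y) x 8 mm, origin centre of its underside; +x is the slide direction, from follower to end plate. End plate: x = 64 to 74 mm, 57 mm high. Against it the fixed rear pack of cards: x = 58 to 62 mm, 127 mm wide, top edge 84 mm above the washer. Two brass guide rods along x at y = +-52 mm.
- card_edge (a point): On the file: middle of the front top edge of the rear pack, at file x = 58 mm, y = 0, 84 mm above the washer; axes as the file's. When the follower is home the packs meet here: together 8 mm thick, x = 54 to 62 mm, so this point is then the middle of their common top edge.
- follower (a joint): Travel of the follower along the file's +x, m: 0 = fully back, 0.075 = home against its stop, the two packs touching. About 1.5 N of friction; it stays where it is left.
- follower_post (a point): Middle of the top of the follower's dark post, 72 mm above the washer, axes as the file's; moves with it. Post 20 (x) x 16 (y) mm, free to pinch across y to 45 mm below its top. On from this point in +x: 6 mm wide gusset (40 mm high) to the upright plate (31 to 39 mm on, 48 mm high), then the front pack of cards (39 to 43 mm on, 127 mm wide, top 84 mm above the washer).
- note_block: Dark wooden block 50 (x) x 96 (y) x 28 mm, fixed, origin centre of its underside. A stiff yellow note pad, 4 mm thick (x), 74 mm wide (y), stands up from its middle, top edge 84 mm above the washer. The clip starts on that edge, within 12 mm of its middle.
- clip: Red spring clip like a big clothes peg, loose, 60 g, 36 mm wide (y), 90 mm tall. Origin on its pin; z up along the legs, x the way the jaws open. Starts upright, biting the note pad, x along the block's x, pin 109 mm above the washer. Halves: jaw_a at +x, jaw_b at -x. Jaws reach 40 mm below the pin biting, 37 mm fully open.
- clip_legs (a point): On the clip's middle plane 33 mm above the pin: where to pinch, along the clip's x. Legs end 50 mm above the pin; at rest they splay, 50 mm over their outer faces at the top, 40 mm here; squeezed fully they are parallel and 18 mm over their outer faces, against a stop, which takes 6 to 9 N a side. Pinching turns the jaws outwards.
- jaw_a (a joint): Opening angle of the half on the clip's +x side, rad: 0 = biting the 4 mm pad, 0.36 = fully open (stop). Both at 0.36: 32 mm clear between the jaw tips, about 24 mm at 12 mm above the tips. Sprung shut.
- jaw_b (a joint): The same for the half on the clip's -x side.
- jaw_a_tip (a point): Inner lower edge of the lip of jaw_a, in the middle of its width: 2 mm from the clip's middle plane and 39.5 mm below the pin when biting, 16 mm and 36 mm when fully open.
- jaw_b_tip (a point): The same on jaw_b.
- spice_jar: Bystander: spice jar with red cap, 45 mm across, 106 mm tall; origin centre of its underside. Leave alone.
- tuna_tin: Bystander: low tin with a yellow-banded side, 85 mm across, 37 mm tall; origin centre of its underside. Leave alone.
- lemon: Bystander: lemon, 83 x 58 x 58 mm; origin at its underside. Leave alone.
Mind the look-alikes: they are no part of the job. Of the things that look like the clip, the middle-sized one is meant.

How it is judged:
On the way, in this order (a step that is already met when the one before it is completed fails the run):
1. the follower is home (within 3 mm of its stop) while the clip is still on the note pad (value of joint follower above 0.072 m and horizontal distance between clip and note_block below 0.03 m), for 0.2 s.
2. the clip is squeezed open in the fingers and lifted off the note pad, its jaw tips above the pad's edge (value of joint each of jaw_a, jaw_b above 0.2 rad and contact force between the fingers and clip above 2 N and height (world z) of each of jaw_a_tip, jaw_b_tip above 0.086 m), for 0.1 s.
At the end, for the whole second after the job is handed in: Follower within 3 mm of its stop; clip squeezed in the fingers, both jaws at least 0.27 rad open, upright within 15 degrees, still, touching neither cards nor file; jaw tips on either side of the joined packs, 5 to 24 mm below their top edge, within 35 mm of its middle (value of joint follower above 0.072 m and value of joint each of jaw_a, jaw_b above 0.27 rad and ((x of jaw_a_tip in the frame of card_file below 0.053 m and x of jaw_b_tip in the frame of card_file above 0.063 m) or (x of jaw_b_tip in the frame of card_file below 0.053 m and x of jaw_a_tip in the frame of card_file above 0.063 m)) and z of jaw_a_tip in the frame of card_file between 0.06 and 0.079 m and z of jaw_b_tip in the frame of card_file between 0.06 and 0.079 m and y of jaw_a_tip in the frame of card_file between -0.035 and 0.035 m and y of jaw_b_tip in the frame of card_file between -0.035 and 0.035 m and angle between clip's own z axis and vertical below 0.26 rad and contact force between the fingers and clip above 3 N and contact force between clip and card_file below 0.3 N and linear speed of clip below 0.03 m/s); the arm keeps its last pose, push and grip.
It fails at once if the spice jar is shifted by more than 25 mm (distance of spice_jar from where it was at the start of the episode above 0.025 m).
It fails at once if the tuna tin is shifted by more than 25 mm (distance of tuna_tin from where it was at the start of the episode above 0.025 m).
It fails at once if the lemon is shifted by more than 25 mm (distance of lemon from where it was at the start of the episode above 0.025 m).
It also fails if it takes over 51 s, if anything falls off the work surface, if the arm or the gripper's body presses on something with over 40 N, if the wrist force passes 120 N, or if a joint passes its speed limit or range.

ROBOT

A 7-joint arm with a two-finger parallel gripper is mounted at the origin on a cart in front of the work surface, level with it; the furniture and walls round the work are solid. World frame = base frame: x ahead of the robot, y to its left, z up, the work surface at z = 0. Lengths are in m, angles in rad, forces in N, time in s.
With the tool pointing down it reaches from about 0.425 to 0.875 m from the base axis. Payload 9.9 kg.
Tool frame: the origin (TCP) lies between the finger pads; the fingertips stand r.tcp_to_tips ahead of it and the grasp point (between the pads) lies 8 mm behind it (r.tcp_to_tips is the distance from the TCP to the fingertips, in m); z points along the fingers, y is the line along which they close (so a half turn about z gives the same grasp; the last joint's range is limited). The gripper opens to 85 mm and grips with 20 to 120 N. Pads are 22 mm wide; open, the fingers measure 114 mm over their backs; the gripper's body (76 mm by 85 mm) begins 54 mm behind the grasp point. The pads swing forward as they close: fully open they stand 13 mm farther back than shut.
Start: joints at [1.209, 0.576, 0.025, 1.437, -0.015, 1.129, -0.057], TCP at [0.185, -0.649, 0.242] pointing down, gripper open.
Joint ranges: [-2.76, 2.76], [-0.34, 2.15], [-1.52, 1.57], [0.19, 2.46], [-1.09, 4.23], [0.17, 1.99], [-2.82, 2.82]. Speed limits (rad/s): [2.22, 2.22, 3.01, 3.01, 3.14, 3.14, 3.14].

INTERFACE

Orientations are given as a 3x3 rotation matrix whose columns are the frame's x, y, z axes.
In Python, from workcell import r gives the robot as it stands.
- The arm moves only by the tool carry_out, never from a script. Its argument "plan" is text: rows parted by semicolons, each of 7 numbers parted by spaces: the turn, a rotation vector about the tool's x, y, z in units of 5 degrees (1.0 is 5 degrees), then the shift along the tool's x, y, z in units of 25 mm (1.0 is 25 mm), then the opening, from -1 (shut) to 1 (fully open). A call has 1 to 8 rows; each row shifts and turns the commanded pose from where the row before left it, along the tool's axes as they then stand; what a row does not reach is not made up. A row lasts 1/10 s, in which the tool goes at most 50 mm and 8.59 degrees, less where a joint would pass 70% of its speed; a pose out of reach is approached as far as the arm can. A call is refused whole if a number of a shift passes 1 or a number of a turn 1, either way. A call with a gripper value outside its range is refused whole. The fingers move at their own pace and stop on an object; "grip_force" is the grip in N (left out, the last holds). Time passes only in rows, so rows that do not move let the fingers close. It gives the time, the measured TCP pose, the force, the opening and the grip force at its end, in the units of the state.
- r.get_obs(): the state, without advancing time (a new reading comes with each control period).
- r.get_image(name): name is "scene" or "top"; returns a dict with "img" (384x512x3 uint8, red, green, blue), "fx", "fy", "cx", "cy" (pixels), "k1" (the pictures are not rectified: a ray, as slopes to the right and down, at radius r is drawn at 1 + k1 r^2 times it, then the intrinsics apply), "R" (3x3) and "t" (3): a world point X has camera coordinates R X + t. Camera axes: x right, y down, z forward; pixel columns grow to the right and rows downward; lengths in m; the calibration is good to about 2 mm. A picture is of the moment at which its call begins. There is no depth.
- r.sign_off(): hands the job in; it is judged then, once.
The state is a dict: "clock": time; "joint_pos": joint angles; "joint_vel": joint speeds; "joint_torque": joint torques, N m; "eef_pos": TCP position; "orientation": TCP orientation; "force": force on the tool from outside, world axes, zero at the start; "ft_torque": the same for the moment, N m; "opening": opening from 0.0 (shut) to 1.0 (fully open); "grip_force": force on a finger pad.
Only numpy, scipy, OpenCV 4.12 (cv2) and the standard library are available. Lean on these libraries where they do the work, as an engineer would, in place of code of your own. Each camera call takes 0.05 s, during which the arm holds its last target. There are 200 camera calls.

## Working session

There is one attempt and no reset: what is moved stays moved. The work goes in short steps, Python scripts to look and compute and a tool call to move; the robot and the scene stay as the last step left them, time stands still between calls to the robot, and variables do not carry over. Pictures are saved under pics/ and viewed, at most 10 in all, crops included, and the job is handed in when it is done.

Besides the shell and the picture viewer there is one more tool, called after "Emit:" in YAML: its name, and indented under it one key for each argument. carry_out: Moves the arm, as the interface text tells. Its arguments: {"type":"object","properties":{"plan":{"type":"string"},"grip_force":{"type":"number"}},"required":["plan"]}

```bash
mkdir -p pics; cat > h.py <<'E'
import numpy as np, cv2
from workcell import r
def grab(n):
    d=r.get_image(n); return d
def save(d,f): cv2.imwrite('pics/'+f,cv2.cvtColor(d['img'],cv2.COLOR_RGB2BGR))
def ray(d,u,v):
    x=(u-d['cx'])/d['fx']; y=(v-d['cy'])/d['fy']; a,b=x,y
    for _ in range(30):
        s=1+d['k1']*(a*a+b*b); a,b=x/s,y/s
    R=np.array(d['R']);t=np.array(d['t'])
    w=R.T@np.array([a,b,1.]); return -R.T@t, w/np.linalg.norm(w)
def onz(d,u,v,z):
    c,w=ray(d,u,v); return c+w*(z-c[2])/w[2]
def proj(d,X):
    p=np.array(d['R'])@np.array(X)+np.array(d['t']); a,b=p[0]/p[2],p[1]/p[2]
    s=1+d['k1']*(a*a+b*b); return np.array([d['fx']*a*s+d['cx'],d['fy']*b*s+d['cy']])
E
python3 - <<'E'
from h import *
for n in('scene','top'):
    d=grab(n); save(d,n+'0.png'); np.save(n+'0.npy',d,allow_pickle=True)
    c=-np.array(d['R']).T@d['t']; print(n,c,d['fx'],d['k1'],np.round(d['R'],2).tolist())
o=r.get_obs(); print(o['clock'],o['eef_pos'],np.round(o['orientation'],3).tolist(),r.tcp_to_tips)
E
```

```text
scene [0.43510509 0.76326002 0.69295723] 462.20528116219475 0.06194968973148643 [[-0.99, -0.17, 0.01], [-0.11, 0.57, -0.81], [0.13, -0.8, -0.58]]
top [ 0.35928569 -0.00919388  1.02165659] 415.33403274292147 0.05212145978014285 [[-0.07, -1.0, -0.0], [-0.97, 0.07, -0.23], [0.23, -0.01, -0.97]]
0.1 [ 0.18496923 -0.64874288  0.24150368] [[0.962, 0.274, -0.001], [0.274, -0.962, 0.001], [-0.0, -0.002, -1.0]] 0.011
```

View pics/scene0.png

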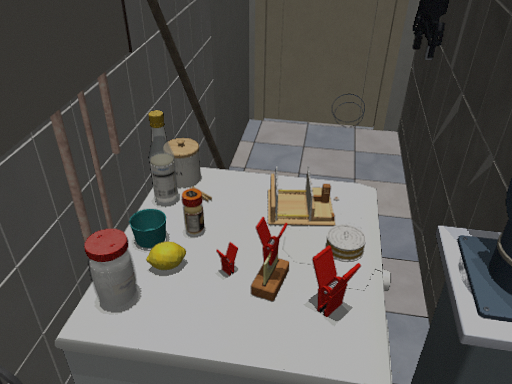

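View pics/top0.png

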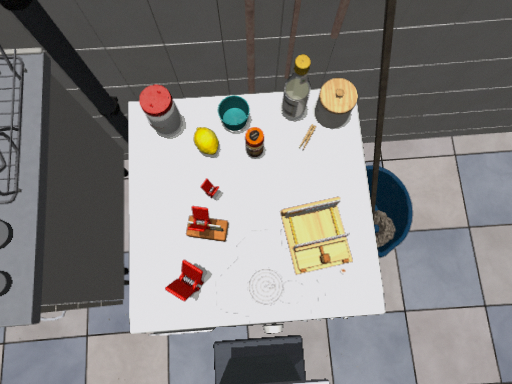

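The scene view shows the file at about (300,205), with its dark post at (326,190). The middle clip is on the block at (270,265), and the tin is at (346,243). In the top view the file is at (318,236), its post at (325,258), the block at (207,228) and the rear pack at about (311,207). I'll zoom in on these.

```bash
python3 - <<'E'
from h import *
t=np.load('top0.npy',allow_pickle=True).item()['img'];s=np.load('scene0.npy',allow_pickle=True).item()['img']
def c(i,u,v,w,h,k): return cv2.resize(i[v:v+h,u:u+w],None,fx=k,fy=k,interpolation=cv2.INTER_CUBIC)
a=c(t,270,185,100,75*1,4);a=c(t,272,190,84,90,4)[:, :]
b=c(t,175,195,66,60,4); 
C=np.zeros((600,800,3),np.uint8)
C[:360,:336]=a; C[:240,340:604]=b
e=c(s,245,215,50,86,4); C[:344,606:800]=e[:,:194]
f=c(s,260,162,80,64,4); C[344:600,340:660]=f
save({'img':C},'crop1.png')
E
```

```text
(no output)
```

View pics/crop1.png

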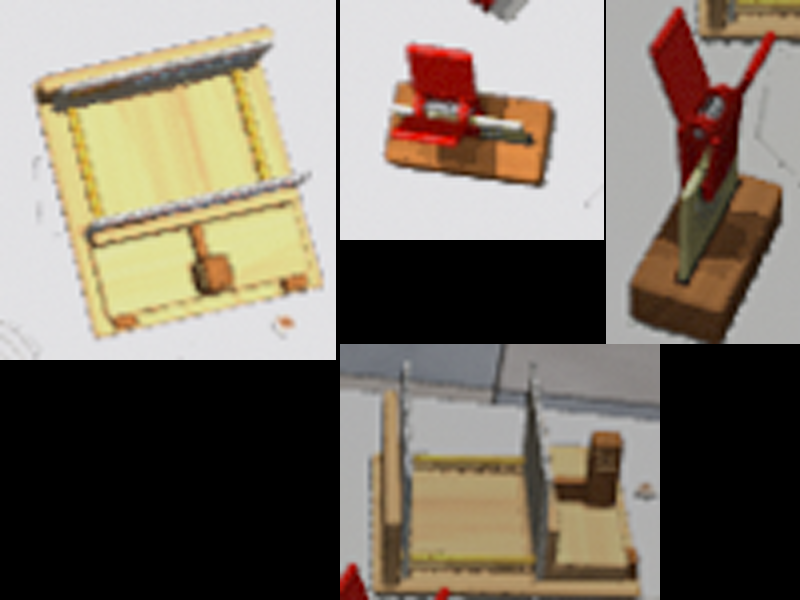

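The crop shows the tray corners, the pack tips, the post, the block corners and the clip's leg ends clearly enough. I'll fit the poses from these labelled points.

```bash
cat > fit.py <<'E'
from h import *
from scipy.optimize import least_squares
T=np.load('top0.npy',allow_pickle=True).item();S=np.load('scene0.npy',allow_pickle=True).item()
def fit(obs,x0):
    def world(p,P):
        c,s=np.cos(p[2]),np.sin(p[2]); a=P[0]+(P[3]*p[3] if len(p)>3 else 0); return [p[0]+c*a-s*P[1],p[1]+s*a+c*P[1],P[2]]
    f=lambda p:np.concatenate([proj(d,world(p,P))-uv for d,P,uv in obs])
    q=least_squares(f,x0,loss='soft_l1'); print(np.round(q.x,4)); print(np.round(f(q.x).reshape(-1,2),1).tolist()); return q.x
F=[(T,(-.08,.071,.008,0),(296.5,274.5)),(T,(-.08,-.071,.008,0),(352.5,261.2)),
(S,(.08,.071,0,0),(268.7,224)),(S,(-.08,.071,0,0),(334.2,225.2)),
(T,(.060,-.0635,.084,0),(340,201.7)),(T,(-.019,-.0635,.084,1),(349.5,234.2)),(T,(-.019,.0635,.084,1),(294.2,248)),
(S,(-.06,0,.072,1),(326.2,185.3))]
if __name__=='__main__':
    print(onz(T,318,236,0),onz(T,207,228,.028))
    p=onz(T,318,236,0); fit(F,[p[0],p[1],-.3,0])
    B=[(T,(-.025,.048,.028,0),(187,232)),(T,(.025,-.048,.028,0),(228,220.7)),
    (S,(.025,.048,.028,0),(251.7,285.7)),(S,(-.025,.048,.028,0),(274.7,292.5)),(S,(-.025,-.048,.028,0),(289,260.7)),(S,(-.025,.048,0,0),(274,300))]
    p=onz(T,207,228,.028); fit(B,[p[0],p[1],0])
    for u,v in((192.5,206.2),(208.7,208),(188,228.7),(205,230)): print('leg',onz(T,u,v,.159).round(4))
    for u,v in((256,226.2),(263.5,217.5),(286.5,223.2)): print('legS',onz(S,u,v,.159).round(4))
E
python3 fit.py
```

```text
[ 0.47776379 -0.17131403  0.        ] [0.5136011  0.09738642 0.028     ]
[ 0.4779 -0.1641  0.1542 -0.0015]
[[-1.0, 0.5], [0.4, 0.3], [-0.8, 1.8], [1.4, 1.8], [0.1, -1.7], [0.3, -0.2], [1.1, -1.3], [1.3, -0.4]]
[ 0.5141  0.0969 -0.1953]
[[-1.2, 3.7], [0.4, -0.8], [-1.3, -0.7], [-0.1, -0.4], [0.7, -0.9], [0.1, 2.1]]
leg [0.542  0.1117 0.159 ]
leg [0.5355 0.0777 0.159 ]
leg [0.4948 0.1229 0.159 ]
leg [0.4894 0.0877 0.159 ]
legS [0.5418 0.1174 0.159 ]
legS [0.5324 0.0896 0.159 ]
legS [0.4881 0.0986 0.159 ]
```

File: centre (0.478, -0.164), yaw 0.154, follower at about 0. Clip: centre (0.515, 0.100), yaw -0.195. Both views agree, so I'll move to the post now.

Emit:
carry_out:
  plan: "0 0 0.71 0.6 -1 0 1; 0 0 0.71 0.6 -1 0 1; 0 0 0 0.7 -1 0 1; 0 0 0 0.7 -1 0 1; 0 0 0 0.7 -1 0 1; 0 0 0 0.7 -1 0 1; 0 0 0 0.7 -1 0 1; 0 0 0 0.7 -1 0 1"
  grip_force: 25

```text
clock: 0.9
eef_pos: [0.2831, -0.4277, 0.2421]
orientation: [[0.988, 0.153, -0.0], [0.153, -0.988, 0.0], [-0.0, -0.0, -1.0]]
force: [0.0, -0.3, -0.2]
opening: 1.005
grip_force: 0.0
```

Emit:
carry_out:
  plan: "0 0 0 0.7 -1 0.5 1; 0 0 0 0.7 -1 0.5 1; 0 0 0 0.7 -1 0.5 1; 0 0 0 0.7 -1 0.5 1; 0 0 0 0.7 -1 0.5 1; 0 0 0 0.7 -1 0.5 1; 0 0 0 0.7 -1 0.5 1; 0 0 0 0.7 -0.7 0.5 1"

```text
clock: 1.7
eef_pos: [0.3917, -0.2155, 0.1417]
orientation: [[0.988, 0.154, -0.001], [0.154, -0.988, 0.001], [-0.0, -0.001, -1.0]]
force: [-0.3, -0.3, 0.4]
opening: 1.005
grip_force: 0.0
```

```bash
cat > d.py <<'E'
from h import *
import sys
from scipy.spatial.transform import Rotation as Ro
# usage: x y z yaw(tool x axis) -> delta in tool units
x,y,z,w=map(float,sys.argv[1:5]); o=r.get_obs(); R=np.array(o['orientation'])
G=np.array([[np.cos(w),np.sin(w),0],[np.sin(w),-np.cos(w),0],[0,0,-1]])
print('turn',(np.degrees(Ro.from_matrix(R.T@G).as_rotvec())/5).round(2),'shift(now axes)',(R.T@(np.array([x,y,z])-o['eef_pos'])/.025).round(2),o['clock'],np.round(o['eef_pos'],4),np.round(o['force'],1),round(float(o['opening']),3),np.round(o['joint_pos'],2))
E
python3 d.py .4187 -.1733 .13 .154
```

```text
turn [-0.01  0.    0.01] shift(now axes) [ 1.33 -1.5   0.47] 1.7 [ 0.3917 -0.2155  0.1417] [-0.3 -0.3  0.4] 1.005 [ 0.42  0.38 -0.04  2.14  0.02  0.62 -1.04]
```

Emit:
carry_out:
  plan: "0 0 0 0.67 -0.75 0.4 1; 0 0 0 0.67 -0.75 0.4 1; 0 0 0 0 0 0.7 1; 0 0 0 0 0 0.7 1; 0 0 0 0 0 0.7 1; 0 0 0 0 0 0.4 1; 0 0 0 0 0 0 1"

```text
clock: 2.4
eef_pos: [0.4182, -0.1749, 0.0587]
orientation: [[0.988, 0.153, -0.002], [0.153, -0.988, 0.001], [-0.002, -0.001, -1.0]]
force: [1.0, 0.5, 0.7]
opening: 1.0
grip_force: 0.0
```

Emit:
carry_out:
  plan: "0 0 0 0 0 0 0; 0 0 0 0 0 0 -0.4; 0 0 0 0 0 0 -1; 0 0 0 0 0 0 -1; 0 0 0 0 0 0 -1; 0 0 0 0 0 0 -1; 0 0 0 0 0 0 -1"

```text
clock: 3.1
eef_pos: [0.4189, -0.1733, 0.0603]
orientation: [[0.988, 0.155, -0.0], [0.155, -0.988, 0.002], [0.0, -0.002, -1.0]]
force: [-1.4, 9.2, 12.3]
opening: 0.184
grip_force: 28.7
```

```bash
python3 d.py .4187 -.1733 .058 .154; python3 -c "
from h import *
d=grab('top');save({'img':cv2.resize(d['img'][185:300,255:375],None,fx=5,fy=5)},'t1.png')"
```

```text
turn [-0.02 -0.    0.02] shift(now axes) [-0.01 -0.    0.09] 3.1 [ 0.4189 -0.1733  0.0603] [-1.4  9.2 12.3] 0.184 [ 0.31  0.54 -0.03  2.21  0.04  0.4  -1.16]
```

View pics/t1.png

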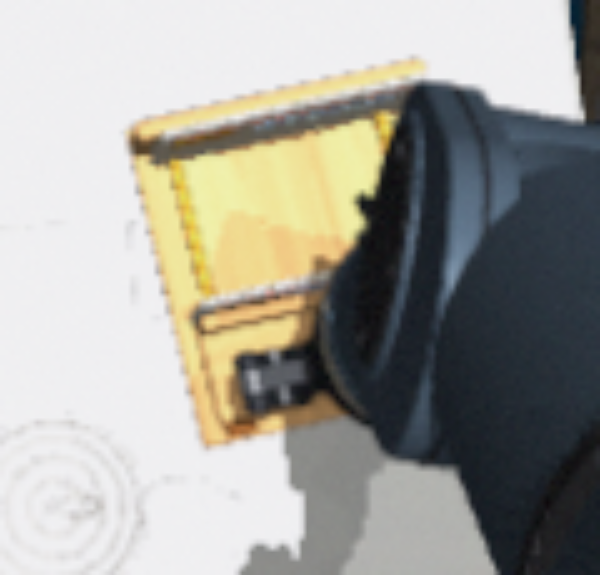

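The picture shows the gripper on the post, at about (280,380), and the opening matches its 16 mm width. Now I'll slide it home.

Emit:
carry_out:
  plan: "0 0 0 0.3 0 0 -1; 0 0 0 0.5 0 0 -1; 0 0 0 0.5 0 0 -1; 0 0 0 0.5 0 0 -1; 0 0 0 0.5 0 0 -1; 0 0 0 0.4 0 0 -1; 0 0 0 0.2 0 0 -1; 0 0 0 0 0 0 -1"

```text
clock: 3.95
eef_pos: [0.4918, -0.1621, 0.0604]
orientation: [[0.988, 0.155, 0.001], [0.155, -0.988, 0.002], [0.002, -0.001, -1.0]]
force: [0.8, 8.0, 8.8]
opening: 0.182
grip_force: 28.3
```

Emit:
carry_out:
  plan: "0 0 0 0.1 0 0 -1; 0 0 0 0.1 0 0 -1; 0 0 0 0.1 0 0 -1; 0 0 0 0 0 0 -1; 0 0 0 0 0 0 -1"

```text
clock: 4.45
eef_pos: [0.4931, -0.1619, 0.0602]
orientation: [[0.988, 0.153, -0.008], [0.153, -0.988, 0.002], [-0.008, -0.003, -1.0]]
force: [-17.3, 4.8, 23.4]
opening: 0.181
grip_force: 30.5
```

```bash
python3 d.py .4928 -.1618 .059 .154
```

```text
turn [-0.03  0.09 -0.01] shift(now axes) [-0.01 -0.01  0.05] 4.45 [ 0.4931 -0.1619  0.0602] [-17.3   4.8  23.4] 0.181 [ 0.24  0.6  -0.02  2.04  0.02  0.52 -1.21]
```

The follower is home: it travelled 75 mm and met the stop with 17 N. Next I'll release it, rise, and turn towards the clip.

Emit:
carry_out:
  plan: "0 0 0 0 0 0 -0.4; 0 0 0 0 0 0 0.2; 0 0 0 0 0 0 0.6; 0 0 0 0 0 0 0.6; 0 0 0 0 0 -0.6 0.6; 0 0 0 0 0 -1 0.8; 0 0 -1 0 0 -1 1; 0 0 -1 0 0 -1 1"

```text
clock: 5.25
eef_pos: [0.498, -0.1629, 0.1506]
orientation: [[0.945, 0.326, -0.0], [0.326, -0.945, -0.0], [-0.0, 0.0, -1.0]]
force: [0.8, 0.1, 0.4]
opening: 0.999
grip_force: 0.0
```

Emit:
carry_out:
  plan: "0 0 -1 0 0 -1 1; 0 0 -1 0 0 -1 1; 0 0 -1 0 0 -1 1; 0 0 -1 0 0 -0.6 1; 0 0 -1 0 0 0 1; 0 0 -1 0 0 0 1; 0 0 -1 0 0 0 1; 0 0 -1 0 0 0 1"

```text
clock: 6.05
eef_pos: [0.498, -0.1629, 0.2397]
orientation: [[0.515, 0.857, -0.0], [0.857, -0.515, 0.0], [0.0, -0.0, -1.0]]
force: [-0.2, -0.2, 0.6]
opening: 1.002
grip_force: 0.0
```

Emit:
carry_out:
  plan: "0 0 -1 0 0 0 1; 0 0 -1 0 0 0 1; 0 0 -1 0 0 0 1; 0 0 -1 0 0 0 1; 0 0 0 1 0 0 1; 0 0 0 1 0 0 1; 0 0 0 1 -0.5 0 1; 0 0 0 1 -0.5 0 1"

```text
clock: 6.85
eef_pos: [0.4928, -0.059, 0.2396]
orientation: [[0.194, 0.981, -0.0], [0.981, -0.194, 0.0], [0.0, -0.0, -1.0]]
force: [0.5, 0.2, 0.7]
opening: 0.998
grip_force: 0.0
```

```bash
python3 d.py .515 .100 .22 1.376; python3 -c "
from h import *
T=grab('top');S=grab('scene');np.save('top1.npy',T);np.save('scene1.npy',S)
C=np.zeros((600,800,3),np.uint8)
C[:460,:400]=cv2.resize(T['img'][180:295,260:360],None,fx=4,fy=4)
C[:480,400:]=cv2.resize(S['img'][160:280,250:350],None,fx=4,fy=4)
save({'img':C},'t2.png')"
```

```text
turn [-0.   -0.   -0.01] shift(now axes) [ 6.41 -0.36  0.79] 6.85 [ 0.4928 -0.059   0.2396] [0.5 0.2 0.7] 0.998 [ 0.31  0.33 -0.38  1.89  0.15  0.95 -0.34]
```

View pics/t2.png

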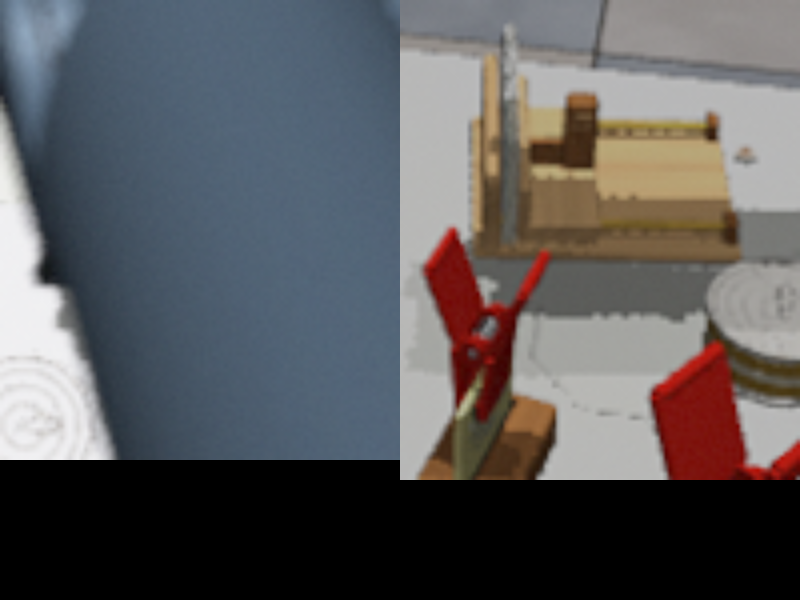

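The scene view shows the packs joined at about (509,130) in the crop and the follower home. On to the clip.

Emit:
carry_out:
  plan: "0 0 0 1 -0.36 0 1; 0 0 0 1 0 0 1; 0 0 0 1 0 0 1; 0 0 0 1 0 0 1; 0 0 0 1 0 0 1; 0 0 0 1 0 0 1; 0 0 0 0.41 0 0 1; 0 0 0 0 0 0.5 1"
  grip_force: 40

```text
clock: 7.75
eef_pos: [0.5162, 0.1002, 0.2279]
orientation: [[0.192, 0.981, 0.003], [0.981, -0.192, 0.001], [0.002, 0.002, -1.0]]
force: [0.1, -1.4, 0.0]
opening: 1.002
grip_force: 0.0
```

```bash
python3 d.py .515 .100 .137 1.376; python3 -c "
from h import *
T=grab('top');S=grab('scene');np.save('top1.npy',T);np.save('scene1.npy',S)
C=np.zeros((600,800,3),np.uint8)
C[:400,:400]=cv2.resize(T['img'][165:265,155:255],None,fx=4,fy=4)
C[:520,400:]=cv2.resize(S['img'][180:310,220:320],None,fx=4,fy=4)
save({'img':C},'t3.png')"
```

```text
turn [ 0.03 -0.02  0.02] shift(now axes) [-0.02 -0.05  3.64] 7.75 [0.5162 0.1002 0.2279] [ 0.1 -1.4  0. ] 1.002 [ 0.01  0.39 -0.41  1.84  0.19  0.95 -0.68]
```

View pics/t3.png

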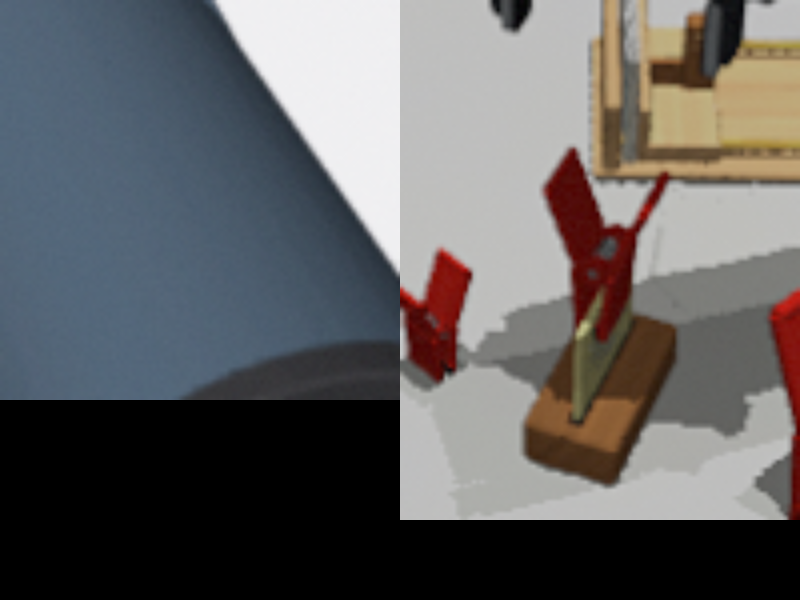

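The fingers straddle the clip evenly, at (511,15) and (720,45) in the scene crop. Descend and squeeze.

Emit:
carry_out:
  plan: "0 0 0 0 0 0.8 1; 0 0 0 0 0 0.8 1; 0 0 0 0 0 0.8 1; 0 0 0 0 0 0.7 1; 0 0 0 0 0 0.5 1; 0 0 0 0 0 0 1"

```text
clock: 8.45
eef_pos: [0.5142, 0.0974, 0.1358]
orientation: [[0.195, 0.981, -0.003], [0.981, -0.195, -0.001], [-0.002, -0.003, -1.0]]
force: [0.7, -0.7, 0.0]
opening: 1.001
grip_force: 0.0
```

Emit:
carry_out:
  plan: "0 0 0 0 0 0 0.5; 0 0 0 0 0 0 0.2; 0 0 0 0 0 0 0; 0 0 0 0 0 0 -0.3; 0 0 0 0 0 0 -1; 0 0 0 0 0 0 -1; 0 0 0 0 0 0 -1; 0 0 0 0 0 0 -1"

```text
clock: 9.25
eef_pos: [0.5151, 0.099, 0.1373]
orientation: [[0.194, 0.981, -0.0], [0.981, -0.194, -0.0], [-0.0, -0.0, -1.0]]
force: [-0.8, -0.4, -0.7]
opening: 0.185
grip_force: 42.5
```

```bash
python3 d.py .515 .100 .137 1.376; python3 -c "
from h import *
S=grab('scene');np.save('scene1.npy',S)
save({'img':cv2.resize(S['img'][190:310,220:320],None,fx=5,fy=5)},'t4.png')"
```

```text
turn [-0.  0. -0.] shift(now axes) [ 0.04 -0.01  0.01] 9.25 [0.5151 0.099  0.1373] [-0.8 -0.4 -0.7] 0.185 [-0.02  0.5  -0.38  1.96  0.26  0.74 -0.75]
```

View pics/t4.png

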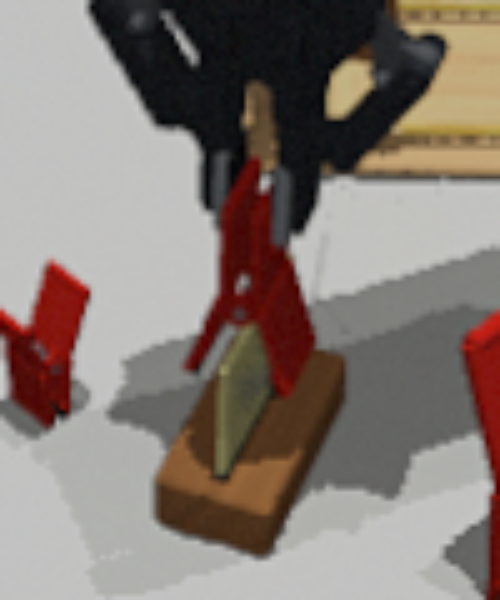

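Both jaws are open: tips at (190,365) and (285,390) in the crop, on either side of the pad. Lift.

Emit:
carry_out:
  plan: "0 0 0 0 0 -0.2 -1; 0 0 0 0 0 -0.4 -1; 0 0 0 0 0 -0.6 -1; 0 0 0 0 0 -0.6 -1; 0 0 0 0 0 -0.6 -1; 0 0 0 0 0 -0.6 -1; 0 0 0 0 0 -0.4 -1; 0 0 0 0 0 0 -1"

```text
clock: 10.1
eef_pos: [0.5158, 0.0993, 0.224]
orientation: [[0.194, 0.981, 0.003], [0.981, -0.194, 0.001], [0.001, 0.003, -1.0]]
force: [-0.5, -0.5, -0.8]
opening: 0.183
grip_force: 42.5
```

Emit:
carry_out:
  plan: "0 0 -0.5 0 0 0 -1; 0 0 -0.5 0 0 0 -1; 0 0 -0.5 0 0 0 -1; 0 0 -0.5 0 0 0 -1; 0 0 -0.5 0 0 0 -1; 0 0 -0.5 0 0 0 -1; 0 0 -0.5 0 0 0 -1; 0 0 -0.5 0 0 0 -1"

```text
clock: 10.9
eef_pos: [0.5148, 0.0989, 0.2217]
orientation: [[-0.155, 0.988, -0.001], [0.988, 0.155, -0.0], [-0.0, -0.001, -1.0]]
force: [1.0, -0.3, 0.2]
opening: 0.182
grip_force: 42.5
```

Emit:
carry_out:
  plan: "0 0 0 -0.3 0 0 -1; 0 0 0 -0.7 -0.1 0 -1; 0 0 0 -0.8 -0.1 0 -1; 0 0 0 -0.8 -0.1 0 -1; 0 0 0 -0.8 -0.1 0 -1; 0 0 0 -0.8 -0.1 0 -1; 0 0 0 -0.8 -0.1 0 -1; 0 0 0 -0.8 -0.1 0 -1"

```text
clock: 11.7
eef_pos: [0.5197, -0.0485, 0.222]
orientation: [[-0.151, 0.988, -0.001], [0.988, 0.151, -0.0], [-0.0, -0.001, -1.0]]
force: [1.3, -0.5, -0.1]
opening: 0.186
grip_force: 42.5
```

```bash
python3 d.py .5353 -.1551 .22 1.725
```

```text
turn [-0.01  0.   -0.02] shift(now axes) [-4.31 -0.03  0.08] 11.7 [ 0.5197 -0.0485  0.222 ] [ 1.3 -0.5 -0.1] 0.186 [ 0.34  0.4  -0.48  1.86  0.22  0.94 -0.08]
```

Emit:
carry_out:
  plan: "0 0 0 -0.8 0 0 -1; 0 0 0 -0.8 0 0 -1; 0 0 0 -0.8 0 0 -1; 0 0 0 -0.6 0 0 -1; 0 0 0 -0.5 0 0 -1; 0 0 0 -0.3 0 0 -1; 0 0 0 0 0 0.8 -1; 0 0 0 0 0 0 -1"

```text
clock: 12.5
eef_pos: [0.5334, -0.1405, 0.2005]
orientation: [[-0.153, 0.988, -0.003], [0.988, 0.153, 0.001], [0.001, -0.003, -1.0]]
force: [-0.7, 0.1, -0.1]
opening: 0.184
grip_force: 42.5
```

```bash
python3 d.py .5353 -.1551 .137 1.725; python3 -c "
from h import *
S=grab('scene');np.save('scene1.npy',S)
T=grab('top');np.save('top1.npy',T)
C=np.zeros((600,800,3),np.uint8)
C[:600,:500]=cv2.resize(S['img'][130:230,258:341][:,:83],(500,600),interpolation=cv2.INTER_CUBIC)
C[:400,500:]=cv2.resize(T['img'][175:275,280:355],(300,400))
save({'img':C},'t5.png')"
```

```text
turn [-0.04 -0.02 -0.  ] shift(now axes) [-0.59 -0.01  2.54] 12.5 [ 0.5334 -0.1405  0.2005] [-0.7  0.1 -0.1] 0.184 [ 0.48  0.46 -0.45  1.81  0.24  0.93  0.08]
```

View pics/t5.png

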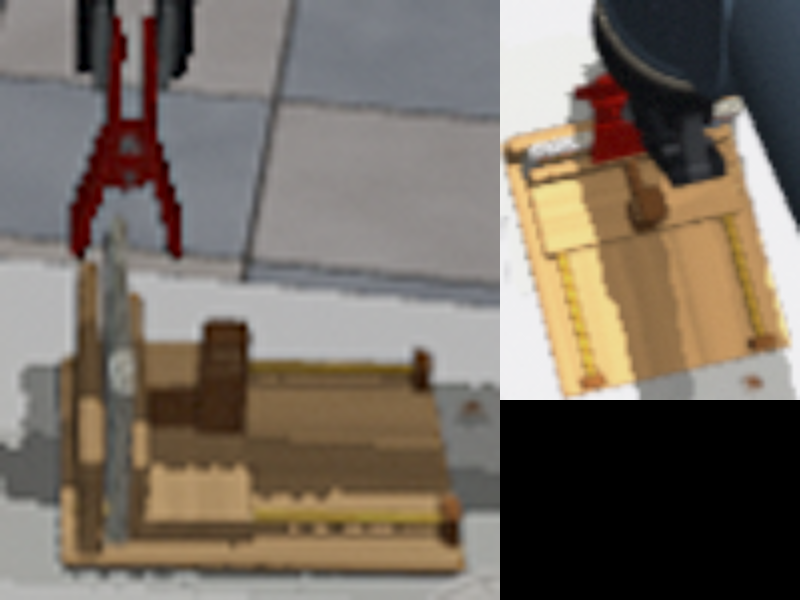

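The clip hangs upright with its jaws spread: tips at (80,256) and (176,257) in the crop, packs at column 118. I'll check the heights and the centring numerically.

```bash
python3 - <<'E'
from h import *
S=np.load('scene1.npy',allow_pickle=True).item();T=np.load('top1.npy',allow_pickle=True).item()
o=r.get_obs(); tcp=np.array(o['eef_pos']); w=.154
ex=np.array([np.cos(w),np.sin(w),0]);ey=np.array([-np.sin(w),np.cos(w),0]); f0=np.array([.478,-.164,0])
print('tcp file',(tcp-f0)@ex,(tcp-f0)@ey)
P=tcp+.018*ey
px=lambda u,v:(258+u/6.024,130+v/6)
for n,uv in dict(Lout=(75,257),Lin=(86,255),Rin=(172,257),Rout=(180,257),pinL=(107,120),pinR=(160,120),legL=(110,18)).items():
    c,d=ray(S,*px(*uv)); X=c+d*((P-c)@ey)/(d@ey); print(n,((X-f0)@ex).round(4),X[2].round(4))
for y in(-.0635,0,.0635):
    for x in(.054,.062): 
        q=proj(S,f0+x*ex+y*ey+[0,0,.084]); print('pack',x,y,((q-[258,130])*[6.024,6]).round(0))
q=proj(S,f0+.058*ex+.0635*ey+[0,0,.008]); print('packbot',((q-[258,130])*[6.024,6]).round(0))
for x,y,z in((.08,.071,0),(-.08,.071,0)): print(((proj(S,f0+x*ex+y*ey)-[258,130])*[6.024,6]).round(0))
E
```

```text
tcp file 0.059427952824070616 0.014820813501986727
Lout 0.077 0.1244
Lin 0.0729 0.1254
Rin 0.0404 0.1252
Rout 0.0373 0.1252
pinL 0.067 0.1843
pinR 0.0476 0.1847
legL 0.0674 0.2261
pack 0.054 -0.0635 [126. 215.]
pack 0.062 -0.0635 [107. 215.]
pack 0.054 0 [130. 299.]
pack 0.062 0 [109. 299.]
pack 0.054 0.0635 [134. 391.]
pack 0.062 0.0635 [112. 391.]
packbot [116. 548.]
[ 60. 575.]
[467. 582.]
```

Tips are about 75 mm below the TCP and centred on the packs to about 1 mm. Lowering to TCP z ≈ 0.142.

Emit:
carry_out:
  plan: "0 0 0 -0.3 0 0 -1; 0 0 0 -0.2 0 0.2 -1; 0 0 0 0 0 0.4 -1; 0 0 0 0 0 0.5 -1; 0 0 0 0 0 0.5 -1; 0 0 0 0 0 0.5 -1; 0 0 0 0 0 0.25 -1; 0 0 0 0 0 0 -1"

```text
clock: 13.4
eef_pos: [0.5359, -0.1529, 0.1422]
orientation: [[-0.154, 0.988, -0.002], [0.988, 0.154, 0.001], [0.001, -0.002, -1.0]]
force: [-0.9, -0.9, -0.3]
opening: 0.181
grip_force: 42.5
```

Emit:
carry_out:
  plan: "0 0 0 0 0 0 -1; 0 0 0 0 0 0 -1; 0 0 0 0 0 0 -1"

```text
clock: 13.7
eef_pos: [0.5368, -0.1532, 0.1441]
orientation: [[-0.153, 0.988, 0.001], [0.988, 0.153, -0.0], [-0.0, 0.001, -1.0]]
force: [-0.9, -0.6, -0.5]
opening: 0.181
grip_force: 42.5
```

```bash
python3 d.py .5353 -.1551 .142 1.725; python3 -c "
from h import *
S=grab('scene');np.save('scene1.npy',S)
save({'img':cv2.resize(S['img'][140:230,258:341][:,:83],(664,576+24),interpolation=cv2.INTER_CUBIC)},'t6.png')"
```

```text
turn [ 0.01  0.   -0.  ] shift(now axes) [-0.06 -0.07  0.08] 13.7 [ 0.5368 -0.1532  0.1441] [-0.9 -0.6 -0.5] 0.181 [ 0.47  0.53 -0.42  1.86  0.29  0.8   0.05]
```

View pics/t6.png

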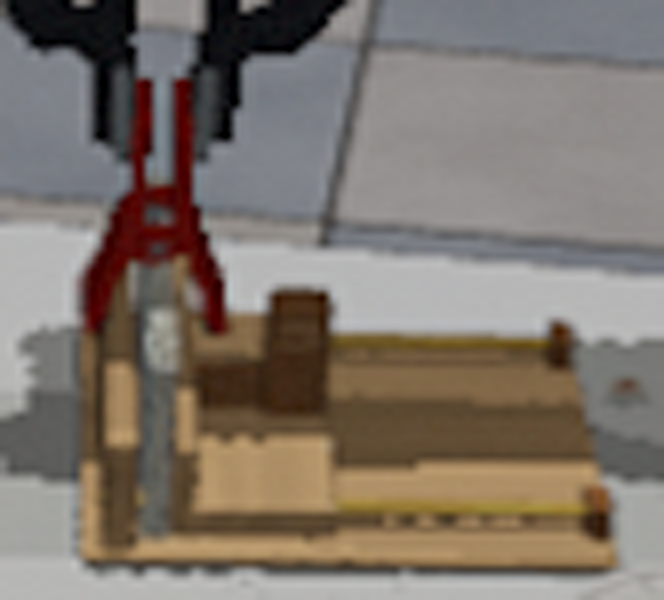

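```bash
python3 - <<'E'
from h import *
S=np.load('scene1.npy',allow_pickle=True).item()
o=r.get_obs(); tcp=np.array(o['eef_pos']); w=.154
ex=np.array([np.cos(w),np.sin(w),0]);ey=np.array([-np.sin(w),np.cos(w),0]); f0=np.array([.478,-.164,0])
print('tcp file',(tcp-f0)@ex,(tcp-f0)@ey)
for off in(.018,):
  P=tcp+off*ey
  for n,uv in dict(Lout=(83,328),Lin=(104,325),Rin=(206,328),Rout=(228,328),pin=(159,213),legtop=(143,80)).items():
    c,d=ray(S,258+uv[0]/8,140+uv[1]/6.667); X=c+d*((P-c)@ey)/(d@ey); print(n,((X-f0)@ex).round(4),X[2].round(4))
# reference: known heights
for n,X in dict(post=(.015,0,.072),packFar=(.058,-.0635,.084),trayL=(.08,.071,.0),packbot=(.058,.0635,.008),padBotNear=None).items() if 0 else dict(post=(.015,0,.072),trayL=(.08,.071,0),trayR=(-.08,.071,0),packbot=(.058,.0635,.008)).items():
    q=proj(S,f0+X[0]*ex+X[1]*ey+[0,0,X[2]]); print(n,((q-[258,140])*[8,6.667]).round(0))
for n,dz in(('fingertip',-.011),): 
    for yo in (-.011,.011): print(n,((proj(S,tcp+yo*ey+[0,0,dz])-[258,140])*[8,6.667]).round(0))
E
```

```text
tcp file 0.059757044384465004 0.0016263956781560431
Lout 0.0804 0.0699
Lin 0.0742 0.0713
Rin 0.0439 0.0707
Rout 0.0374 0.0708
pin 0.0596 0.1188
legtop 0.0661 0.1716
post [300. 295.]
trayL [ 79. 572.]
trayR [620. 580.]
packbot [154. 542.]
fingertip [158. 134.]
fingertip [160. 167.]
```

Tips are at z ≈ 67–71 mm, with inner tip edges at file x 44 and 74 mm. The packs span 54–62 mm, so the clip is clear. Handing in.

```bash
python3 -c "
from h import *
print(r.sign_off())"
```

```text
the job is handed in; nothing more can be done
None
```

I slid the follower home and left the red clip squeezed open over the middle of both packs, with its jaw tips about 13–17 mm below their top edge by camera estimate (a little deeper than the centimetre you asked for). I handed the job in at about 13.7 s; no verdict came back.

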